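Load the buried plaque blank into its die

TASK

The bar-shaped metal blank is trapped at the bottom of the stack of two cartons and a book: draw it out from under them by its free end, leaving the stack standing where it is, neither toppled nor lifted off. Then lay the blank in the die block whose cavity has its oblong outline, not in the one with the round cavity, and see that it lies fully home and flat on the cavity floor, set down rather than dropped from a height. Leave the round disc, the rubber stamp, the mug and the jar alone.

Things in the scene. Friction and masses are not known exactly. Their poses are not given: they have to be found in the camera images.
- blank: plain aluminium bar, 130 long (x) x 60 wide (y) x 12 mm thick, 190 to 310 g. Origin: centre of its underside; x runs along it from the free end (-x, facing the robot's right) to the buried end, z up. It starts flat on the desk, passing through the stop's opening: 45 mm stick out of the stop, 53 mm of the cartons' front, 77 mm are buried (each +-3 mm)
- blank_far (a point): middle of the end face of the blank's buried end, 65 mm from the blank's centre and 6 mm above its underside
- stop: dark steel bridge fixed to the desk before the cartons; holds them back when the blank is drawn out. 132 wide (y), 6 thick (x -9 to -3 mm), 32 mm high; opening 84 wide, 22 mm high. Origin: on the desk, mid-width, below the cartons' front face; x points into the stack, to the robot's left within 14 degrees; z up. Draw the blank towards -x
- box_low: lower cardboard carton, 100 deep (x) x 124 wide (y) x 45 mm high, about 0.26 kg, resting loose on the blank (its underside is 12 mm up; it sits down onto the desk when the blank is out, rocking back up to 14 degrees meanwhile). Origin: centre of its underside
- box_mid: second carton, 100 x 120 x 45 mm, 0.15 to 0.31 kg, loose on the lower one. Origin: centre of its underside
- book: blue book lying loose on the cartons, 140 deep (x) x 120 wide (y) x 24 mm, about 0.2 kg, underside 102 mm up. It overhangs the cartons' front by 20 mm, so a gripper pointing straight down has no room over the blank's free end: lean the tool back, towards -x of the stop, by some 35 degrees. Origin: centre of its underside
- die_bar: steel die block fixed to the desk, 170 (x) x 104 (y) x 22 mm high, its top cut with one oblong cavity 132.4 (x) x 62.4 (y) mm, 7 mm deep, square corners, mouth chamfered 1.5 mm; the blank in it stands 5 mm proud. Origin: centre of its underside; x along the cavity, to the robot's left within 15 degrees. The blank fits either way round
- cavity (a point): centre of the oblong cavity's floor, 15 mm above the desk. There are no notches for fingers: fingers gripping the blank lower than 7 mm above its underside meet the block's top before it is home, so let go near the end and press it down
- die_round: die block like the other, same size and steel, also fixed, but with one round cavity of 72.4 mm diameter; not to be used. Which of the two is nearer the robot varies. Origin: centre of its underside
- disc: bystander: loose round aluminium blank, 70 mm diameter, 12 mm thick. Origin: centre of its underside
- stamp: bystander: loose hand stamp, block 60 x 36 x 22 mm with a knob, 83 mm high. Origin: centre of its underside
- mug: bystander: loose white mug, 80 mm across, 90 mm high. Origin: centre of its underside
- jar: bystander: loose closed jar, 70 mm across, 60 mm high. Origin: centre of its underside
Things that resemble listed ones, but are neither listed nor needed, are in the scene too. What is shaped like the box_mid but purple is not meant.

How it is judged:
On the way:
1. the blank has been drawn fully out from under the stack, which still stands (x of blank_far in the frame of stop below -0.002 m and angle between each of box_low, box_mid, book's own z axis and vertical below 0.12 rad and height (world z) of box_mid above 0.035 m and height (world z) of book above 0.08 m), for 0.1 s.
At the end, for the whole second after the job is handed in: Blank at rest in the oblong cavity: centre within 4 mm, underside within 2.5 mm of the floor, level within 1.7 degrees, along the cavity within 3 degrees; both cartons and the book still stacked, upright within 7 degrees, each within 50 mm of its start (horizontal distance between blank and cavity below 0.004 m and height (world z) of blank below 0.0175 m and angle between blank's own z axis and vertical below 0.03 rad and angle between the x axis of blank and the x axis of die_bar, either way round below 0.05 rad and linear speed of blank below 0.02 m/s and angle between each of box_low, box_mid, book's own z axis and vertical below 0.12 rad and height (world z) of box_mid above 0.035 m and height (world z) of book above 0.08 m and distance of each of box_low, box_mid, book from where it was at the start of the episode below 0.05 m); the robot touches nothing.
It fails at once if the stack is toppled: a carton or the book tips by more than 29 degrees (angle between any of box_low, box_mid, book's own z axis and vertical above 0.5 rad).
It fails at once if a carton or the book is lifted off (raised more than about 30 mm) (height (world z) of box_low above 0.042 m or height (world z) of box_mid above 0.087 m or height (world z) of book above 0.135 m).
It fails at once if the blank is dropped from a height (let go with its underside more than 70 mm above the desk) (height (world z) of blank above 0.07 m and contact force between the fingers and blank below 0.1 N).
It fails at once if a bystander (disc, stamp, mug or jar) is moved by more than 20 mm (distance of any of disc, stamp, mug, jar from where it was at the start of the episode above 0.02 m).
It also fails if it takes over 51 s, if anything falls off the work surface, if the arm or the gripper's body presses on something with over 40 N, if the wrist force passes 120 N, or if a joint passes its speed limit or range.

ROBOT

A 6-joint arm with a two-finger parallel gripper is mounted at the origin on the work surface. World frame = base frame: x ahead of the robot, y to its left, z up, the work surface at z = 0. Lengths are in m, angles in rad, forces in N, time in s.
With the tool pointing down it reaches from about 0.325 to 0.775 m from the base axis. Payload 5.5 kg.
Tool frame: the origin (TCP) lies at the very end of the fingers, on their centre line; the grasp point (between the pads) lies 19 mm behind it (arm.pinch_z is the distance from the TCP to the grasp point, in m); z points along the fingers, y is the line along which they close (so a half turn about z gives the same grasp; the last joint's range is limited). The gripper opens to 88 mm and grips with 3 to 60 N. Pads are 20 mm wide; open, the fingers measure 115 mm over their backs; the gripper's body (75 mm by 178 mm) begins 61 mm behind the grasp point.
Start: joints at [1.056, 0.091, 1.231, -0, 1.82, -0.057], TCP at [0.265, 0.538, 0.223] pointing down, gripper open.
Joint ranges: [-2.87, 2.87], [-0.86, 2.18], [0.17, 2.46], [-1.51, 4.65], [0.06, 2.69], [-2.65, 2.65]. Speed limits (rad/s): [2.57, 2.57, 3.01, 3.14, 3.14, 3.14].

INTERFACE

Orientations are given as a rotation vector (axis times angle).
In Python, from workcell import arm gives the robot as it stands.
- The arm moves only by the shell command python3 -m inch 'ROWS' [OPENING] [FORCE]. ROWS is JSON, a list of rows, each a list of 6 numbers: the shift along the tool's x, y, z in cm, then the turn, a rotation vector about the tool's x, y, z in rad. A call has 1 to 5 rows; each row is the pose to reach, as a shift and turn from the pose commanded when the call began, along the tool's axes at that moment; what a row does not reach only later rows make up. A row lasts 1/8 s, in which the tool goes at most 62.5 mm and 10.7 degrees, less where a joint would pass 70% of its speed; a pose out of reach is approached as far as the arm can. A call with a gripper value outside its range is refused whole. OPENING is the finger opening in cm, from 0 to 8.78, set as the call begins (- or left out, the last holds). The fingers move at their own pace and stop on an object; FORCE is the grip in N (left out, the last holds). Time passes only in rows, so rows that repeat a pose let the fingers close. It gives the time, the measured TCP pose, the force, the opening and the grip force at its end, in the units of the state.
- arm.sense(): the state, without advancing time (a new reading comes with each control period).
- arm.capture(name): name is "scene" or "top"; returns a dict with "image" (400x640x3 uint8, blue, green, red), "fx", "fy", "cx", "cy" (pixels), "rvec" (rotation vector, rad) and "tvec" (3), from world to camera coordinates, as OpenCV has them. Camera axes: x right, y down, z forward; pixel columns grow to the right and rows downward; lengths in m; the calibration is good to about 2 mm. A picture is of the moment at which its call begins. There is no depth.
- arm.hand_in(): hands the job in; it is judged then, once.
Trained networks look in a picture, given as the dict that the camera call returned (one of the last four; its "shot" number tells which), for a name from the list of things; names that differ only in an ending like _2 or _b are one class to them, and where a whole thing is asked for, a point or a joint stands for the part that bears it (a point fixed in the world has none). Each returns a list of dicts, best first, with "conf" (0 to 1); they miss things now and then, are a little off and sometimes report something else, mostly with a low value. They report only what shows in the picture. A call takes as long as a camera call. They do not tell look-alikes from the thing itself.
- arm.regions_of(thing, picture): "region" (400x640 bool, what is visible of it) and "box" ([centre column, centre row, width, height] in pixels, round what is visible of it).
The state is a dict: "time_s": time; "q": joint angles; "joint_vel": joint speeds; "tau": joint torques, N m; "tool_pos": TCP position; "tcp_rot": TCP orientation; "wrist_force": force on the tool from outside, world axes, zero at the start; "ft_torque": the same for the moment, N m; "finger_gap": finger opening in m; "grasp_force": force on a finger pad.
Only numpy, scipy, OpenCV 4.12 (cv2) and the standard library are available. Lean on these libraries where they do the work, as an engineer would, in place of code of your own. Each camera call takes 0.05 s, during which the arm holds its last target. There are 200 camera calls.

## Working session

There is one attempt and no reset: what is moved stays moved. The work goes in short steps, Python scripts to look and compute and a shell command to move; the robot and the scene stay as the last step left them, time stands still between calls to the robot, and variables do not carry over. Pictures are saved under pics/ and viewed, at most 10 in all, crops included, and the job is handed in when it is done.

```bash
ls; mkdir -p pics; cat > h.py <<'E'
import numpy as np, cv2
from scipy.spatial.transform import Rotation as R
from workcell import arm
def proj(c,P):
    K=np.array([[c['fx'],0,c['cx']],[0,c['fy'],c['cy']],[0,0,1.]])
    return cv2.projectPoints(np.atleast_2d(np.float64(P)),np.float64(c['rvec']),np.float64(c['tvec']),K,None)[0][:,0]
def ray(c,px,z):
    Rm=cv2.Rodrigues(np.float64(c['rvec']))[0]; o=-Rm.T@np.float64(c['tvec'])
    px=np.atleast_2d(px); d=np.c_[(px[:,0]-c['cx'])/c['fx'],(px[:,1]-c['cy'])/c['fy'],np.ones(len(px))]@Rm
    return o+d*((z-o[2])/d[:,2])[:,None]
def rows(pos,rotm):
    s=arm.sense(); T=R.from_rotvec(s['tcp_rot'])
    return T.inv().apply(np.array(pos)-s['tool_pos'])*100, (T.inv()*R.from_matrix(rotm)).as_rotvec()
E
python3 - <<'E'
from h import *
for n in ('scene','top'):
    c=arm.capture(n); cv2.imwrite(f'pics/{n}0.png',c['image'])
    print(n,c['fx'],c['cx'],c['cy'],np.round(c['rvec'],3),np.round(c['tvec'],3))
    for t in ('blank','stop','box_low','box_mid','book','die_bar','die_round','disc','stamp','mug','jar'):
        print(t,[(round(float(r['conf']),2),np.round(r['box']).astype(int).tolist(), int(r['region'].sum())) for r in arm.regions_of(t,c)][:3])
print(arm.sense())
E
```

```text
pics
scene 516.636563579997 321.63458515734874 197.49952074078652 [ 1.985  1.07  -0.546] [-0.34  -0.165  1.829]
blank [(0.8, [359, 204, 22, 22], 295)]
stop [(0.69, [368, 199, 28, 27], 206), (0.56, [283, 270, 78, 52], 2318)]
box_low [(0.7, [384, 194, 57, 27], 471)]
box_mid [(0.88, [308, 179, 47, 36], 1175), (0.67, [382, 187, 51, 25], 499), (0.57, [431, 173, 47, 38], 1112)]
book [(0.6, [382, 166, 56, 36], 1361)]
die_bar [(0.71, [246, 234, 73, 47], 1840)]
die_round [(0.81, [285, 270, 78, 50], 2331), (0.32, [383, 185, 49, 22], 418)]
disc [(0.71, [180, 324, 34, 26], 663), (0.43, [361, 205, 25, 18], 296)]
stamp [(0.62, [431, 234, 26, 28], 418), (0.31, [349, 164, 17, 26], 399)]
mug [(0.87, [398, 253, 40, 45], 1454)]
jar [(0.82, [348, 163, 19, 25], 313)]
top 367.77105735169744 317.58998445331724 195.20651863835002 [ 2.17  -2.202  0.039] [0.047 0.535 1.035]
blank [(0.53, [260, 201, 21, 22], 366)]
stop []
box_low [(0.7, [384, 221, 67, 47], 2250)]
box_mid [(0.83, [163, 202, 50, 49], 1833), (0.81, [287, 264, 51, 56], 1647), (0.52, [377, 157, 58, 38], 2191)]
book [(0.79, [224, 203, 58, 52], 2648)
[... 254 characters left out ...]
1, 264, 27, 28], 569)]
{'time_s': 1.2, 'q': array([ 1.05631597e+00,  9.11026528e-02,  1.23071389e+00,  5.50480331e-05,
        1.81978415e+00, -5.67022582e-02]), 'joint_vel': array([ 0.0014841 ,  0.00064117,  0.00125801, -0.00197087, -0.00043521,
        0.00053719]), 'tau': array([ 1.48039471e-03, -4.46210790e+01, -4.06502151e+01,  6.99414290e-02,
        1.99286646e-02,  5.01853705e-06]), 'tool_pos': array([0.26516767, 0.53824297, 0.22262177]), 'tcp_rot': array([-7.12780944e-01, -3.05960976e+00, -1.14836215e-05]), 'wrist_force': array([ 0.12206336,  0.05680832, -0.33217633]), 'ft_torque': array([ 0.03294139,  0.0340046 , -0.03945605]), 'grasp_force': 0.0, 'finger_gap': 0.08795195494500459}
```

View pics/scene0.png

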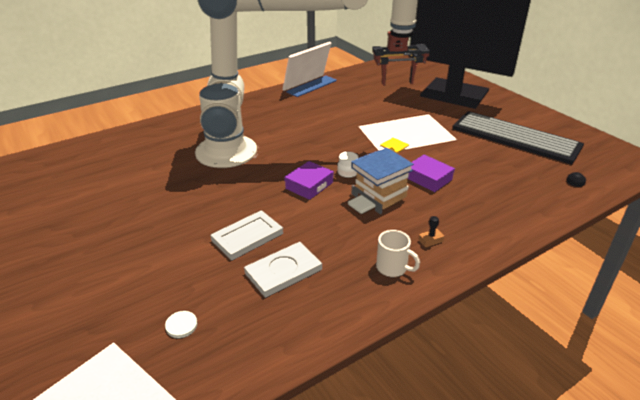

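View pics/top0.png

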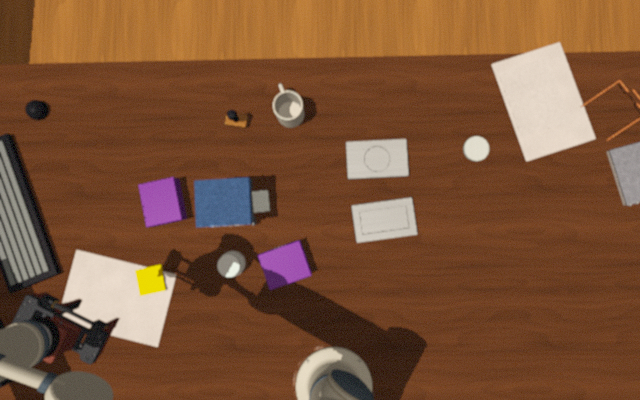

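The scene view shows the stack at (382,180) with the blank's free end at (360,205). The oblong die is at (246,234) and the round one at (283,268). In the top view the blank's end is at (260,201), the oblong die at (384,220) and the round die at (377,158). The purple cartons at (163,202) and (285,264) are decoys. I'll measure next and confirm in an enlarged crop.

```bash
python3 - <<'E'
from h import *
c=arm.capture('top')
def rect(t,z,near):
    for r in arm.regions_of(t,c):
        if np.hypot(*(np.array(r['box'][:2])-near))<12:
            ys,xs=np.nonzero(r['region']); W=ray(c,np.c_[xs,ys]+0.0,z)[:,:2]
            (cx,cy),(w,h),a=cv2.minAreaRect((W*1000).astype(np.float32))
            print(t,'c',round(cx,1),round(cy,1),'size',round(w,1),round(h,1),'ang',round(a,1),'mean',np.round(W.mean(0)*1000,1)); return
rect('die_bar',.022,(384,220)); rect('die_round',.022,(377,159)); rect('blank',.012,(260,201)); rect('book',.126,(224,203))
for t,n,z in (('jar',(231,264),.06),('mug',(288,106),.045),('stamp',(237,118),.02),('disc',(476,150),.012)): rect(t,z,n)
rect('box_mid',.045,(287,264)); rect('box_mid',.045,(163,202))
im=c['image']
a=cv2.resize(im[165:245,190:290],None,fx=6,fy=6,interpolation=cv2.INTER_CUBIC)
b=cv2.resize(im[185:255,340:430],None,fx=6,fy=6,interpolation=cv2.INTER_CUBIC)
cv2.imwrite('pics/a.png',a)
s=arm.capture('scene')['image']
a2=cv2.resize(s[145:225,325:425],None,fx=5,fy=5,interpolation=cv2.INTER_CUBIC)
m=np.zeros((600,800,3),np.uint8); 
a=cv2.resize(a,(400,320)); b=cv2.resize(b,(400,311)); a2=cv2.resize(a2,(350,280))
m[:320,:400]=a; m[:311,400:]=b; m[320:,:350]=a2; cv2.imwrite('pics/m.png',m)
E
```

```text
die_bar c 463.4 -147.7 size 108.2 174.5 ang 6.3 mean [ 462.7 -147.9]
die_round c 636.5 -131.1 size 107.1 173.7 ang 1.6 mean [ 636.1 -130. ]
blank c 521.1 202.6 size 60.0 46.7 ang 4.1 mean [520.7 202.8]
book c 516.5 281.1 size 123.2 146.9 ang 1.5 mean [515.2 280.4]
jar c 351.5 277.1 size 79.1 67.3 ang 89.3 mean [351.1 276.6]
mug c 780.3 119.4 size 101.2 98.7 ang 62.0 mean [781.4 117.6]
stamp c 759.4 268.9 size 62.6 47.4 ang 79.4 mean [758.  270.1]
disc c 662.7 -412.9 size 68.1 66.6 ang 88.0 mean [ 662.1 -413.8]
box_mid c 344.9 132.0 size 104.0 125.1 ang 18.2 mean [344.5 132.2]
box_mid c 522.1 471.9 size 124.8 118.7 ang 12.3 mean [522.  471.5]
```

View pics/m.png

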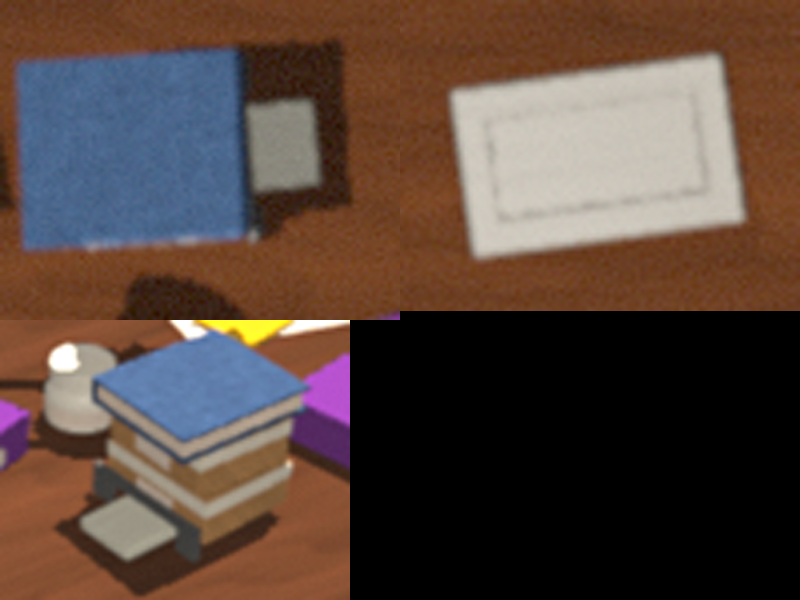

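The enlarged crop confirms the grey blank coming out of the stop under the blue book, and the nearer die at (384,220) with the oblong cavity. Now for the grasp pose.

```bash
cat >> h.py <<'E'
def frame(yaw_deg,lean_deg):
    "yaw: direction of blank x from world x"
    y=np.radians(yaw_deg); l=np.radians(lean_deg)
    xb=np.array([np.cos(y),np.sin(y),0]); Z=np.array([0,0,1.])
    zt=-np.cos(l)*Z+np.sin(l)*xb; yt=-np.cross(Z,xb); xt=np.cross(yt,zt)
    return np.c_[xt,yt,zt],xb
def show(pos,rotm):
    a,b=rows(pos,rotm); s=arm.sense(); print('row',np.round(a,2),np.round(b,3),'| t',s['time_s'],np.round(s['tool_pos'],4),'q',np.round(s['q'],2),'F',np.round(s['wrist_force'],1))
E
python3 - <<'E'
from h import *
F,xb=frame(94,35); g=np.array([.5216,.1965,.008]); p=g-.12*F[:,2]; print(p)
show(p+[0,0,.09],F)
E
```

```text
[0.52640128 0.12783849 0.10629825]
row [-41.57 -25.27   2.63] [-0.318  0.554  1.009] | t 1.8 [0.2652 0.5382 0.2226] q [ 1.06  0.09  1.23 -0.    1.82 -0.06] F [ 0.1 -0.  -0.6]
```

```bash
python3 -m inch '[[-41.6,-25.3,2.6,-0.318,0.554,1.009],[-41.6,-25.3,2.6,-0.318,0.554,1.009],[-41.6,-25.3,2.6,-0.318,0.554,1.009],[-41.6,-25.3,2.6,-0.318,0.554,1.009],[-41.6,-25.3,2.6,-0.318,0.554,1.009]]' 8.78 30; python3 - <<'E'
from h import *
F,xb=frame(94,35); g=np.array([.5216,.1965,.008]); p=g-.12*F[:,2]; print(p)
show(p+[0,0,.09],F)
E
```

```text
time_s: 2.42
tool_pos: [0.4336, 0.2731, 0.2065]
tcp_rot: [-1.63, -2.209, -0.471]
wrist_force: [1.5, 0.4, 0.0]
finger_gap: 0.0877
grasp_force: 0.0
[0.52640128 0.12783849 0.10629825]
row [-15.22   4.75  -6.63] [-0.065  0.116  0.213] | t 2.425 [0.4336 0.2731 0.2065] q [ 0.16 -0.25  1.65  0.5   1.72 -0.05] F [1.5 0.4 0. ]
```

```bash
python3 -m inch '[[-15.2,4.7,-6.6,-0.065,0.116,0.213],[-15.2,4.7,-6.6,-0.065,0.116,0.213],[-15.2,4.7,-6.6,-0.065,0.116,0.213],[-15.2,4.7,-6.6,-0.065,0.116,0.213],[-15.2,4.7,-6.6,-0.065,0.116,0.213]]'; python3 - <<'E'
from h import *
F,xb=frame(94,35); g=np.array([.5216,.1965,.008]); p=g-.12*F[:,2]
show(p,F)
show(g-.02*F[:,2],F)
c=arm.capture('top')
E
```

```text
time_s: 3.05
tool_pos: [0.5255, 0.1307, 0.1962]
tcp_rot: [-1.795, -1.935, -0.562]
wrist_force: [1.0, -0.1, 0.1]
finger_gap: 0.0877
grasp_force: 0.0
row [-5.38  0.08  7.21] [-0.004  0.003  0.004] | t 3.05 [0.5255 0.1307 0.1962] q [-0.19 -0.06  1.54  0.6   1.8  -0.17] F [ 1.  -0.1  0.1]
row [-5.35  0.12 17.21] [-0.004  0.003  0.004] | t 3.05 [0.5255 0.1307 0.1962] q [-0.19 -0.06  1.54  0.6   1.8  -0.17] F [ 1.  -0.1  0.1]
```

```bash
python3 -m inch '[[-2.7,0,3.6,0,0,0],[-5.4,0.1,7.2,0,0,0],[-5.4,0.1,11,0,0,0],[-5.4,0.1,15.2,0,0,0],[-5.4,0.1,15.2,0,0,0]]'; python3 - <<'E'
from h import *
F,xb=frame(94,35); g=np.array([.5216,.1965,.008])
show(g,F)
c=arm.capture('scene'); a=cv2.resize(c['image'][130:230,310:430],None,fx=5,fy=5,interpolation=cv2.INTER_CUBIC)
cv2.imwrite('pics/ap.png',a)
E
```

```text
time_s: 3.72
tool_pos: [0.5203, 0.1753, 0.0381]
tcp_rot: [-1.79, -1.935, -0.556]
wrist_force: [0.1, -0.4, 1.0]
finger_gap: 0.0879
grasp_force: 0.0
row [0.01 0.32 3.67] [-0.01   0.002  0.005] | t 3.725 [0.5203 0.1753 0.0381] q [-0.11  0.02  1.75  0.6   1.52 -0.26] F [ 0.1 -0.4  1. ]
```

View pics/ap.png

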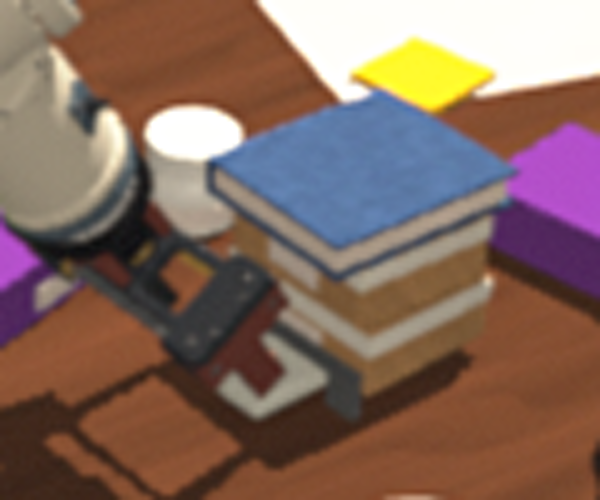

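The crop shows the gripper leaning back, clear of the book, with the fingers reaching the blank's free end at about (265,375) in the crop. I'll descend and watch the force.

```bash
python3 -m inch '[[0,0.15,1,0,0,0],[0,0.2,2,0,0,0],[0,0.2,2.8,0,0,0],[0,0.2,3.5,0,0,0],[0,0.2,3.5,0,0,0]]'; python3 - <<'E'
from h import *
F,xb=frame(94,35); g=np.array([.5216,.1965,.008])
show(g,F)
E
```

```text
time_s: 4.4
tool_pos: [0.5234, 0.193, 0.011]
tcp_rot: [-1.795, -1.935, -0.561]
wrist_force: [0.4, 0.2, -0.0]
finger_gap: 0.0878
grasp_force: 0.0
row [ 0.13 -0.15  0.46] [-0.005  0.003  0.004] | t 4.4 [0.5234 0.193  0.011 ] q [-0.07  0.06  1.76  0.6   1.45 -0.26] F [ 0.4  0.2 -0. ]
```

```bash
python3 -m inch '[[0.1,-0.1,0.3,0,0,0],[0.1,-0.1,0.4,0,0,0],[0.1,-0.1,0.4,0,0,0]]' && python3 -m inch '[[0,0,0,0,0,0],[0,0,0,0,0,0],[0,0,0,0,0,0],[0,0,0,0,0,0],[0,0,0,0,0,0]]' 4 45; python3 - <<'E'
from h import *
s=arm.sense(); T=R.from_rotvec(s['tcp_rot']); F,xb=frame(94,35)
print(T.inv().apply(-xb*12), s['q'])
E
```

```text
time_s: 4.78
tool_pos: [0.5226, 0.1958, 0.009]
tcp_rot: [-1.795, -1.935, -0.562]
wrist_force: [-0.1, 0.8, -0.2]
finger_gap: 0.0877
grasp_force: 0.0
time_s: 5.4
tool_pos: [0.5225, 0.1957, 0.009]
tcp_rot: [-1.795, -1.935, -0.562]
wrist_force: [-0.7, -1.8, 1.1]
finger_gap: 0.0594
grasp_force: 45.0
[-9.85248428 -0.06777921 -6.85010653] [-0.06900603  0.05423624  1.76922181  0.60561875  1.44547478 -0.2616863 ]
```

```bash
python3 -m inch '[[-0.41,0,-0.29,0,0,0],[-0.82,0,-0.57,0,0,0],[-1.23,0,-0.86,0,0,0],[-1.64,0,-1.14,0,0,0],[-2.05,0,-1.43,0,0,0]]' && python3 -m inch '[[-0.41,0,-0.29,0,0,0],[-0.82,0,-0.57,0,0,0],[-1.23,0,-0.86,0,0,0],[-1.64,0,-1.14,0,0,0],[-2.05,0,-1.43,0,0,0]]'; python3 - <<'E'
from h import *
s=arm.sense(); T=R.from_rotvec(s['tcp_rot']); F,xb=frame(94,35)
print(T.inv().apply(-xb*7))
for n,sl in (('scene',np.s_[130:230,310:430]),('top',np.s_[155:255,180:300])):
    c=arm.capture(n); cv2.imwrite(f'pics/{n}1.png',cv2.resize(c['image'][sl],None,fx=3.3,fy=3.3,interpolation=cv2.INTER_CUBIC))
cv2.imwrite('pics/p1.png',np.hstack([cv2.imread('pics/scene1.png'),cv2.imread('pics/top1.png')]))
E
```

```text
time_s: 6.02
tool_pos: [0.5238, 0.1726, 0.009]
tcp_rot: [-1.792, -1.933, -0.564]
wrist_force: [-0.2, 9.8, -1.9]
finger_gap: 0.0595
grasp_force: 44.9
time_s: 6.65
tool_pos: [0.5258, 0.1472, 0.009]
tcp_rot: [-1.792, -1.934, -0.563]
wrist_force: [-0.9, 2.4, 0.7]
finger_gap: 0.0591
grasp_force: 45.0
[-5.73589458 -0.04584749 -4.01215795]
```

View pics/p1.png

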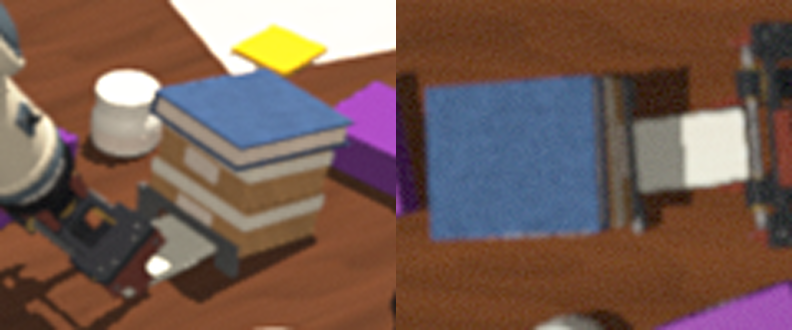

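The blank is about 50 mm further out and the stack has rocked back a little, as described. I'll keep drawing.

```bash
python3 -m inch '[[-0.33,0,-0.23,0,0,0],[-0.66,0,-0.46,0,0,0],[-0.98,0,-0.69,0,0,0],[-1.31,0,-0.92,0,0,0],[-1.64,0,-1.15,0,0,0]]' && python3 -m inch '[[-0.33,0,-0.23,0,0,0],[-0.66,0,-0.46,0,0,0],[-0.98,0,-0.69,0,0,0],[-1.31,0,-0.92,0,0,0],[-1.64,0,-1.15,0,0,0]]' && python3 -m inch '[[-0.4,0,-0.29,0,0,0],[-0.82,0,-0.57,0,0,0],[-1.23,0,-0.86,0,0,0],[-1.64,0,-1.15,0,0,0],[-2.46,0,-1.72,0,0,0]]' && python3 -m inch '[[-0.4,0,-0.29,0,0,0],[-0.82,0,-0.57,0,0,0],[-0.82,0,-0.57,0,0,0]]'; python3 - <<'E'
from h import *
for n,sl in (('scene',np.s_[130:230,300:420]),('top',np.s_[155:255,190:310])):
    c=arm.capture(n); cv2.imwrite(f'pics/{n}2.png',cv2.resize(c['image'][sl],None,fx=3.3,fy=3.3,interpolation=cv2.INTER_CUBIC))
cv2.imwrite('pics/p2.png',np.hstack([cv2.imread('pics/scene2.png'),cv2.imread('pics/top2.png')]))
E
```

```text
time_s: 7.38
tool_pos: [0.5279, 0.1255, 0.009]
tcp_rot: [-1.796, -1.935, -0.562]
wrist_force: [0.2, 2.3, -1.2]
finger_gap: 0.0592
grasp_force: 44.9
time_s: 8.0
tool_pos: [0.5295, 0.1055, 0.0092]
tcp_rot: [-1.796, -1.935, -0.562]
wrist_force: [-1.1, -0.1, -0.8]
finger_gap: 0.0591
grasp_force: 44.9
time_s: 8.62
tool_pos: [0.5316, 0.0757, 0.0093]
tcp_rot: [-1.795, -1.936, -0.562]
wrist_force: [0.9, 0.3, -1.3]
finger_gap: 0.0591
grasp_force: 44.9
time_s: 9.0
tool_pos: [0.5326, 0.0656, 0.0092]
tcp_rot: [-1.796, -1.935, -0.562]
wrist_force: [-0.2, 0.4, -1.8]
finger_gap: 0.0589
grasp_force: 44.9
```

View pics/p2.png

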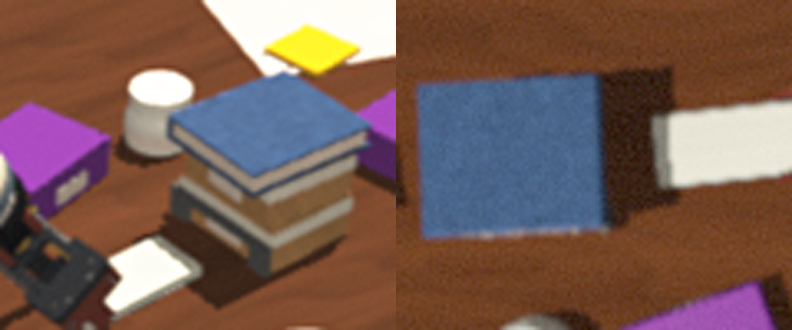

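The blank is fully out and lies flat. The stack has settled upright behind the stop. I'll let go, back off and locate the blank for a vertical regrasp at its middle.

```bash
python3 -m inch '[[0,0,0,0,0,0],[0,0,0,0,0,0],[0,0,0,0,0,0]]' 8.78 && python3 -m inch '[[0,0,-2,0,0,0],[0,0,-5,0,0,0],[0,0,-10,0,0,0],[0,0,-15,0,0,0],[0,0,-18,0,0,0]]'; python3 - <<'E'
from h import *
def rect(c,t,z):
    for r in arm.regions_of(t,c)[:2]:
        ys,xs=np.nonzero(r['region']); W=ray(c,np.c_[xs,ys]+0.0,z)[:,:2]
        (cx,cy),(w,h),a=cv2.minAreaRect((W*1000).astype(np.float32))
        print(t,round(float(r['conf']),2),'c',round(cx,1),round(cy,1),'size',round(w,1),round(h,1),'ang',round(a,1),'mean',np.round(W.mean(0)*1000,1))
for i in range(2):
    c=arm.capture('top'); rect(c,'blank',.012); rect(c,'die_bar',.022); rect(c,'book',.114)
np.save('pics/top.npy',c['image'])
cv2.imwrite('pics/top3.png',cv2.resize(c['image'][140:270,230:450],None,fx=3.6,fy=3.6,interpolation=cv2.INTER_CUBIC))
E
```

```text
time_s: 9.48
tool_pos: [0.5325, 0.0662, 0.0094]
tcp_rot: [-1.795, -1.936, -0.562]
wrist_force: [-0.6, 0.3, -0.5]
finger_gap: 0.0847
grasp_force: 0.0
time_s: 10.1
tool_pos: [0.5409, -0.0386, 0.1609]
tcp_rot: [-1.798, -1.938, -0.565]
wrist_force: [-0.0, 0.8, -0.0]
finger_gap: 0.0878
grasp_force: 0.0
blank 0.83 c 527.9 116.1 size 59.9 129.3 ang 5.5 mean [527.6 116.1]
die_bar 0.56 c 461.1 -145.6 size 105.3 175.3 ang 5.5 mean [ 453.8 -147.3]
book 0.9 c 516.3 278.5 size 120.0 144.7 ang 2.3 mean [516.6 277.9]
blank 0.97 c 526.8 114.8 size 61.8 132.6 ang 6.0 mean [527.4 114.9]
die_bar 0.96 c 463.3 -146.4 size 103.5 173.2 ang 7.3 mean [ 454.8 -148.4]
book 0.73 c 517.3 277.8 size 120.8 145.1 ang 0.8 mean [517.1 277.8]
```

View pics/top3.png

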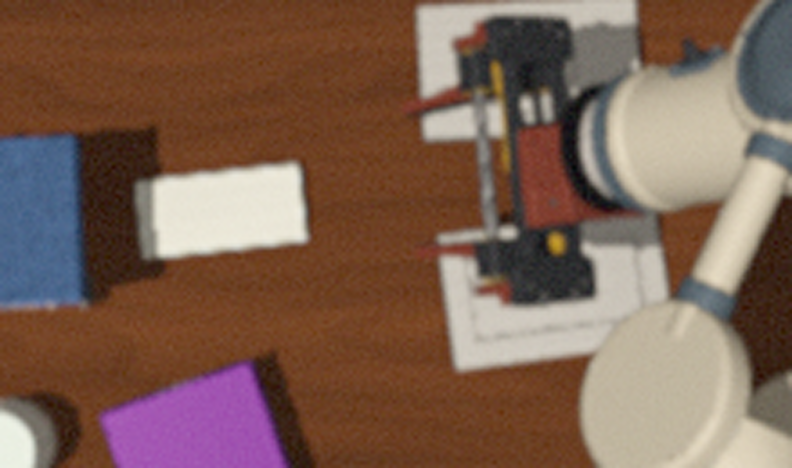

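```bash
cat > fit.py <<'E'
from h import *
from scipy.optimize import minimize
def box(p,dx,dy,z0,z1):
    x,y,a=p; X=np.array([[sx*dx/2,sy*dy/2] for sx in(-1,1) for sy in(-1,1)])
    W=X@np.array([[np.cos(a),np.sin(a)],[-np.sin(a),np.cos(a)]])+[x,y]
    return np.vstack([np.c_[W,np.full(4,z)] for z in (z0,z1)])
def fit(c,img,p0,dx,dy,z0,z1,U=8,thr=95,pad=12):
    q=proj(c,box(p0,dx,dy,z0,z1)); lo=np.floor(q.min(0)-pad).astype(int); hi=np.ceil(q.max(0)+pad).astype(int)
    cr=img[lo[1]:hi[1],lo[0]:hi[0]]
    up=cv2.resize(cr,None,fx=U,fy=U,interpolation=cv2.INTER_CUBIC)
    m=(cv2.cvtColor(up,cv2.COLOR_BGR2HSV)[...,1]<thr).astype(np.uint8)
    n,l,st,_=cv2.connectedComponentsWithStats(m); m=cv2.morphologyEx((l==1+np.argmax(st[1:,4])).astype(np.uint8),cv2.MORPH_CLOSE,np.ones((25,25)))
    def cost(v):
        p=np.array([p0[0]+v[0]/1000,p0[1]+v[1]/1000,p0[2]+v[2]/100])
        h=cv2.convexHull(((proj(c,box(p,dx,dy,z0,z1))-lo+.5)*U-.5).astype(np.float32))
        k=np.zeros_like(m); cv2.fillConvexPoly(k,np.round(h*16).astype(np.int32),1,shift=4)
        return np.count_nonzero(k!=m)/m.sum()
    best=min((minimize(cost,s,method='Nelder-Mead',options=dict(initial_simplex=np.array([s,s+[4,0,0],s+[0,4,0],s+[0,0,4.]]))) for s in (np.zeros(3),np.array([2.,-2,2]))),key=lambda r:r.fun)
    v=best.x; return p0[0]+v[0]/1000,p0[1]+v[1]/1000,np.degrees(p0[2]+v[2]/100),best.fun
if __name__=='__main__':
    for n in ('scene','top'):
        c=arm.capture(n); i0=cv2.imread(f'pics/{n}0.png')
        for thr in (80,100,120):
            print(n,thr,'die',np.round(fit(c,i0,(.463,-.147,np.radians(96)),.170,.104,0,.022,thr=thr),4),
              'blank',np.round(fit(c,c['image'],(.5273,.1155,np.radians(95.7)),.130,.060,0,.012,thr=thr),4))
E
python3 fit.py
```

```text
scene 80 die [ 4.62700e-01 -1.47700e-01  9.71951e+01  2.30000e-02] blank [5.27100e-01 1.16200e-01 9.53817e+01 3.33000e-02]
scene 100 die [ 4.62800e-01 -1.47400e-01  9.73876e+01  4.41000e-02] blank [5.27500e-01 1.15200e-01 9.41632e+01 6.26000e-02]
scene 120 die [ 4.64200e-01 -1.49600e-01  9.68401e+01  6.23000e-02] blank [5.28500e-01 1.14600e-01 9.38518e+01 8.97000e-02]
top 80 die [ 4.64600e-01 -1.47600e-01  9.84174e+01  6.78000e-02] blank [ 0.5278  0.1156 96.2422  0.1278]
top 100 die [ 4.62600e-01 -1.46800e-01  9.82968e+01  8.57000e-02] blank [ 0.5299  0.1153 96.2239  0.1501]
top 120 die [ 0.463  -0.1467 98.3038  0.1026] blank [ 0.5287  0.1168 97.9211  0.1727]
```

```bash
sed -i 's/(80,100,120)/(40,55,70)/' fit.py; python3 fit.py
```

```text
scene 40 die [ 4.62100e-01 -1.47000e-01  9.68695e+01  3.93000e-02] blank [5.27200e-01 1.15500e-01 9.65112e+01 8.64000e-02]
scene 55 die [ 4.62600e-01 -1.47600e-01  9.68846e+01  1.32000e-02] blank [5.27000e-01 1.15300e-01 9.52522e+01 2.98000e-02]
scene 70 die [ 4.62700e-01 -1.47700e-01  9.71843e+01  1.41000e-02] blank [5.27200e-01 1.15700e-01 9.55248e+01 2.39000e-02]
top 40 die [ 4.6420e-01 -1.4760e-01  9.7118e+01  1.4200e-02] blank [5.28500e-01 1.15400e-01 9.52882e+01 5.89000e-02]
top 55 die [ 4.64100e-01 -1.47700e-01  9.70599e+01  3.96000e-02] blank [5.28600e-01 1.16200e-01 9.59587e+01 9.34000e-02]
top 70 die [ 4.63900e-01 -1.47800e-01  9.73202e+01  5.74000e-02] blank [ 0.5278  0.1157 96.2437  0.117 ]
```

```bash
python3 - <<'E'
from h import *
F,xb=frame(95.5,0); show([.5276,.1155,.09],F)
E
```

```text
row [ 8.67 -0.08 14.13] [ 0.005 -0.608 -0.02 ] | t 10.7 [ 0.54   -0.0359  0.1564] q [-0.46  0.11  1.44  0.54  1.89 -0.44] F [ 0.7 -0.1 -0.6]
```

```bash
python3 -m inch '[[2,0,3,0.001,-0.15,-0.005],[4.3,0,7,0.002,-0.3,-0.01],[6.5,-0.1,10.5,0.004,-0.46,-0.015],[8.7,-0.1,14.1,0.005,-0.608,-0.02],[8.7,-0.1,14.1,0.005,-0.608,-0.02]]'; python3 -m inch '[[0,0,0,0,0,0],[0,0,0,0,0,0]]'; python3 - <<'E'
from h import *
F,xb=frame(95.5,0); show([.5276,.1155,.03],F); show([.5276,.1155,.0078],F)
E
```

```text
time_s: 11.32
tool_pos: [0.5255, 0.1217, 0.0896]
tcp_rot: [-2.099, -2.336, 0.002]
wrist_force: [0.2, 0.0, 0.1]
finger_gap: 0.0881
grasp_force: 0.0
time_s: 11.58
tool_pos: [0.5283, 0.1132, 0.0912]
tcp_rot: [2.116, 2.321, 0.001]
wrist_force: [1.4, -0.3, 0.0]
finger_gap: 0.0877
grasp_force: 0.0
row [ 0.23 -0.05  6.12] [ 0.001  0.    -0.004] | t 11.575 [0.5283 0.1132 0.0912] q [ 0.15 -0.06  1.61 -0.    1.58  0.06] F [ 1.4 -0.3  0. ]
row [ 0.23 -0.06  8.34] [ 0.001  0.    -0.004] | t 11.575 [0.5283 0.1132 0.0912] q [ 0.15 -0.06  1.61 -0.    1.58  0.06] F [ 1.4 -0.3  0. ]
```

```bash
python3 -m inch '[[0.1,0,2.5,0,0,0],[0.2,-0.05,5,0,0,0],[0.2,-0.05,7,0,0,0],[0.2,-0.05,7.8,0,0,0],[0.2,-0.05,7.8,0,0,0]]'; python3 -m inch '[[0,0,0,0,0,0],[0,0,0,0,0,0]]'; python3 - <<'E'
from h import *
F,xb=frame(95.5,0); show([.5276,.1155,.0078],F)
E
```

```text
time_s: 12.2
tool_pos: [0.5271, 0.1163, 0.0127]
tcp_rot: [2.114, 2.324, -0.0]
wrist_force: [-0.3, -0.0, 0.2]
finger_gap: 0.0877
grasp_force: 0.0
time_s: 12.45
tool_pos: [0.5278, 0.1171, 0.014]
tcp_rot: [2.112, 2.324, 0.002]
wrist_force: [-0.1, 1.0, -0.3]
finger_gap: 0.0879
grasp_force: 0.0
row [-0.16 -0.04  0.62] [ 0.002  0.    -0.   ] | t 12.45 [0.5278 0.1171 0.014 ] q [ 0.16 -0.01  1.71 -0.    1.44  0.06] F [-0.1  1.  -0.3]
```

```bash
python3 -m inch '[[-0.1,-0.04,0.3,0,0,0],[-0.16,-0.04,0.6,0,0,0],[-0.16,-0.04,0.6,0,0,0],[-0.16,-0.04,0.6,0,0,0]]'; python3 - <<'E'
from h import *
F,xb=frame(95.5,0); show([.5276,.1155,.0078],F)
E
```

```text
time_s: 12.95
tool_pos: [0.5269, 0.1153, 0.0069]
tcp_rot: [2.113, 2.324, 0.0]
wrist_force: [0.6, -0.4, -0.5]
finger_gap: 0.0877
grasp_force: 0.0
row [ 0.01  0.08 -0.09] [ 0.     0.    -0.001] | t 12.95 [0.5269 0.1153 0.0069] q [ 0.15 -0.    1.71 -0.    1.43  0.06] F [ 0.6 -0.4 -0.5]
```

```bash
python3 -m inch '[[0,0.05,-0.1,0,0,0],[0,0.05,-0.1,0,0,0],[0,0.05,-0.1,0,0,0],[0,0.05,-0.1,0,0,0],[0,0.05,-0.1,0,0,0]]' 4 50;  python3 -m inch '[[0,0,0,0,0,0],[0,0,0,0,0,0]]'; python3 - <<'E'
from h import *
F,xb=frame(95.5,0); show([.5276,.1155,.0078],F)
E
```

```text
time_s: 13.58
tool_pos: [0.5275, 0.1154, 0.008]
tcp_rot: [2.112, 2.324, 0.0]
wrist_force: [0.6, 0.1, 0.2]
finger_gap: 0.0594
grasp_force: 50.0
time_s: 13.82
tool_pos: [0.5274, 0.1154, 0.008]
tcp_rot: [2.113, 2.324, 0.0]
wrist_force: [0.3, -0.2, -0.3]
finger_gap: 0.0589
grasp_force: 50.0
row [0.01 0.02 0.02] [ 0.001  0.    -0.001] | t 13.825 [0.5274 0.1154 0.008 ] q [ 0.15 -0.    1.71 -0.    1.43  0.06] F [ 0.3 -0.2 -0.3]
```

```bash
python3 -m inch '[[0,0,-1,0,0,0],[0,0,-2.5,0,0,0],[0,0,-4.2,0,0,0],[0,0,-4.2,0,0,0]]'; python3 - <<'E'
from h import *
F,xb=frame(97.1,0); show([.463,-.1477,.05],F)
E
```

```text
time_s: 14.32
tool_pos: [0.5288, 0.1156, 0.0528]
tcp_rot: [2.111, 2.322, 0.006]
wrist_force: [0.1, -0.2, -3.2]
finger_gap: 0.0587
grasp_force: 50.0
row [-25.59  -9.07   0.24] [ 0.005  0.    -0.028] | t 14.325 [0.5288 0.1156 0.0528] q [ 0.15 -0.04  1.66 -0.    1.51  0.06] F [ 0.1 -0.2 -3.2]
```

```bash
python3 -m inch '[[-5,-1.8,0,0,0,-0.005],[-10,-3.6,0,0,0,-0.01],[-15,-5.4,0,0,0,-0.02],[-20.5,-7.2,0,0,0,-0.028],[-25.6,-9.1,0,0,0,-0.028]]'; python3 -m inch '[[0,0,0,0,0,0],[0,0,0,0,0,0],[0,0,0,0,0,0]]'; python3 - <<'E'
from h import *
from fit import fit
F,xb=frame(97.1,0); show([.463,-.1477,.030],F)
z=arm.sense()['tool_pos'][2]-.008
for n in ('scene','top'):
    c=arm.capture(n); cv2.imwrite(f'pics/{n}4.png',c['image'])
    q=proj(c,[[.463,-.148,z]])[0]; print(n,q)
a=cv2.imread('pics/scene4.png')[180:280,190:310]; cv2.imwrite('pics/s4.png',cv2.resize(a,None,fx=5,fy=5,interpolation=cv2.INTER_CUBIC))
E
```

```text
time_s: 14.95
tool_pos: [0.4604, -0.1498, 0.0499]
tcp_rot: [2.079, 2.354, 0.0]
wrist_force: [0.5, 0.0, -1.6]
finger_gap: 0.0592
grasp_force: 50.0
time_s: 15.32
tool_pos: [0.4615, -0.1469, 0.0499]
tcp_rot: [2.078, 2.356, 0.001]
wrist_force: [0.6, 0.1, -1.5]
finger_gap: 0.0591
grasp_force: 50.0
row [-0.1   0.14  1.99] [ 0.    -0.     0.001] | t 15.325 [ 0.4615 -0.1469  0.0499] q [-0.38 -0.19  1.81  0.    1.52 -0.5 ] F [ 0.6  0.1 -1.5]
scene [245.78735026 225.2167407 ]
top [385.46975369 219.97684516]
```

View pics/s4.png

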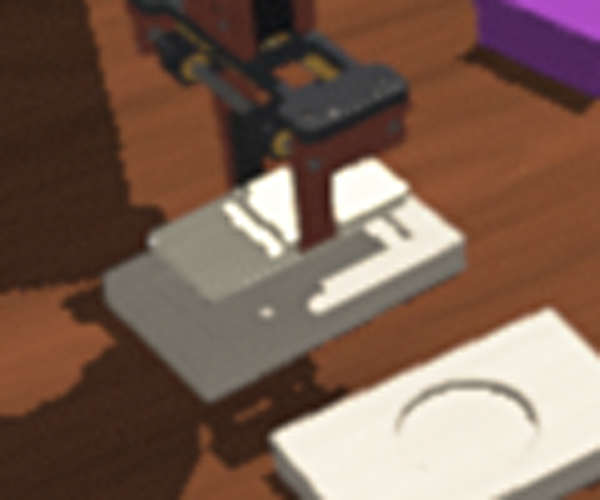

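The crop shows the blank held level above the oblong die, aligned with it, and the round die untouched. I'll lower to just above the mouth.

```bash
python3 -m inch '[[-0.05,0.07,0.6,0,0,0],[-0.1,0.14,1.2,0,0,0],[-0.1,0.14,1.8,0,0,0],[-0.1,0.14,1.8,0,0,0],[-0.1,0.14,1.8,0,0,0]]'; python3 -m inch '[[0,0,0,0,0,0],[0,0,0,0,0,0]]';  python3 - <<'E'
from h import *
F,xb=frame(97.1,0); show([.4631,-.1477,.0275],F); arm.capture('top'); show([.4631,-.1477,.0275],F)
E
```

```text
time_s: 16.05
tool_pos: [0.4627, -0.149, 0.032]
tcp_rot: [2.08, 2.354, 0.0]
wrist_force: [-0.9, -0.5, -2.0]
finger_gap: 0.0592
grasp_force: 50.0
time_s: 16.3
tool_pos: [0.4628, -0.149, 0.0323]
tcp_rot: [2.08, 2.353, 0.0]
wrist_force: [0.8, 0.4, -1.4]
finger_gap: 0.0592
grasp_force: 50.0
row [0.13 0.04 0.47] [ 0.001  0.001 -0.001] | t 16.3 [ 0.4628 -0.149   0.0323] q [-0.38 -0.17  1.83 -0.    1.49 -0.5 ] F [ 0.8  0.4 -1.4]
row [0.12 0.04 0.47] [ 0.001  0.001 -0.   ] | t 16.35 [ 0.4628 -0.149   0.0322] q [-0.38 -0.17  1.83 -0.    1.49 -0.5 ] F [ 0.3  0.  -2.6]
```

```bash
python3 -m inch '[[0.12,0.04,0,0,0,0],[0.12,0.04,0,0,0,0],[0.12,0.04,0.4,0,0,0],[0.12,0.04,0.6,0,0,0],[0.12,0.04,0.6,0,0,0]]';  python3 - <<'E'
from h import *
F,xb=frame(97.1,0); show([.4631,-.1477,.0255],F)
E
```

```text
time_s: 16.98
tool_pos: [0.4627, -0.1476, 0.0256]
tcp_rot: [-2.08, -2.354, 0.0]
wrist_force: [-0.3, -0.1, -1.8]
finger_gap: 0.0591
grasp_force: 50.0
row [-0.01  0.04  0.01] [-0.  0. -0.] | t 16.975 [ 0.4627 -0.1476  0.0256] q [-0.38 -0.17  1.83 -0.    1.48 -0.5 ] F [-0.3 -0.1 -1.8]
```

No contact force with the underside about 4 mm inside the cavity. I'll lower a little more, then let go.

```bash
python3 -m inch '[[0,0,0.1,0,0,0],[0,0,0.17,0,0,0],[0,0,0.17,0,0,0]]'; python3 -m inch '[[0,0,0,0,0,0],[0,0,0,0,0,0],[0,0,0,0,0,0]]' 7; python3 -m inch '[[0,0,-1,0,0,0],[0,0,-3,0,0,0],[0,0,-3,0,0,0]]'; python3 -m inch '[[0,0,0,0,0,0],[0,0,0,0,0,0],[0,0,0,0,0,0],[0,0,0,0,0,0],[0,0,0,0,0,0]]' 0 10; python3 - <<'E'
from h import *
F,xb=frame(97.1,0); show([.4631,-.1477,.027],F)
E
```

```text
time_s: 17.35
tool_pos: [0.4629, -0.1477, 0.0243]
tcp_rot: [2.08, 2.354, 0.0]
wrist_force: [-0.3, 0.3, -1.9]
finger_gap: 0.0587
grasp_force: 50.0
time_s: 17.73
tool_pos: [0.4632, -0.1478, 0.0246]
tcp_rot: [2.079, 2.353, 0.0]
wrist_force: [-0.5, 0.2, 0.5]
finger_gap: 0.07
grasp_force: 0.0
time_s: 18.1
tool_pos: [0.4643, -0.1482, 0.0567]
tcp_rot: [2.077, 2.351, 0.002]
wrist_force: [0.0, -0.1, -0.2]
finger_gap: 0.0698
grasp_force: 0.0
time_s: 18.73
tool_pos: [0.4629, -0.1477, 0.0542]
tcp_rot: [2.08, 2.354, 0.0]
wrist_force: [-0.1, 0.2, -0.0]
finger_gap: 0.0239
grasp_force: 0.0
row [-0.01  0.02  2.72] [ 0.  0. -0.] | t 18.725 [ 0.4629 -0.1477  0.0542] q [-0.38 -0.19  1.8  -0.    1.53 -0.5 ] F [-0.1  0.2 -0. ]
```

```bash
python3 -m inch '[[0,0,0.8,0,0,0],[0,0,1.6,0,0,0],[0,0,2.3,0,0,0],[0,0,2.5,0,0,0],[0,0,2.6,0,0,0]]'; python3 -m inch '[[0,0,0.1,0,0,0],[0,0,0.2,0,0,0],[0,0,0.2,0,0,0]]'
```

```text
time_s: 19.35
tool_pos: [0.4629, -0.1477, 0.0281]
tcp_rot: [2.08, 2.354, 0.0]
wrist_force: [0.4, -1.1, 0.7]
finger_gap: 0.0001
grasp_force: 0.0
time_s: 19.73
tool_pos: [0.4632, -0.1478, 0.0273]
tcp_rot: [2.079, 2.353, 0.001]
wrist_force: [-2.2, 0.7, 4.7]
finger_gap: 0.0
grasp_force: 2.4
```

```bash
python3 -m inch '[[0,0,0.15,0,0,0],[0,0,0.15,0,0,0]]'; python3 -m inch '[[0,0,-2,0,0,0],[0,0,-7,0,0,0],[0,0,-12,0,0,0],[-6,0,-14,0,0,0],[-12,0,-14,0,0,0]]'; python3 -m inch '[[-5,0,0,0,0,0],[-10,0,0,0,0,0],[-10,0,0,0,0,0]]';python3 - <<'E'
from h import *
from fit import fit
m=[]
for n,sl,sz in (('scene',np.s_[140:290,200:420],(660,450)),):
    c=arm.capture(n)
    for thr in (40,55,70): print(thr,np.round(fit(c,c['image'],(.463,-.147,np.radians(97)),.170,.104,0,.022,thr=thr),4))
    cv2.imwrite('pics/end.png',cv2.resize(c['image'][sl],sz,interpolation=cv2.INTER_CUBIC))
E
```

```text
time_s: 19.98
tool_pos: [0.4632, -0.1478, 0.0273]
tcp_rot: [2.079, 2.353, 0.001]
wrist_force: [-5.8, 2.3, 13.1]
finger_gap: 0.0005
grasp_force: 6.6
time_s: 20.6
tool_pos: [0.4792, -0.2683, 0.1683]
tcp_rot: [2.073, 2.351, 0.002]
wrist_force: [0.7, 0.6, -0.3]
finger_gap: 0.0004
grasp_force: 0.0
time_s: 20.98
tool_pos: [0.4893, -0.3688, 0.1632]
tcp_rot: [-2.084, -2.349, 0.001]
wrist_force: [-0.3, 0.1, -1.2]
finger_gap: 0.0007
grasp_force: 0.0
40 [ 4.61900e-01 -1.47300e-01  9.73291e+01  4.59000e-02]
55 [ 4.62600e-01 -1.48000e-01  9.69205e+01  1.44000e-02]
70 [ 4.62600e-01 -1.47700e-01  9.70278e+01  1.35000e-02]
```

View pics/end.png

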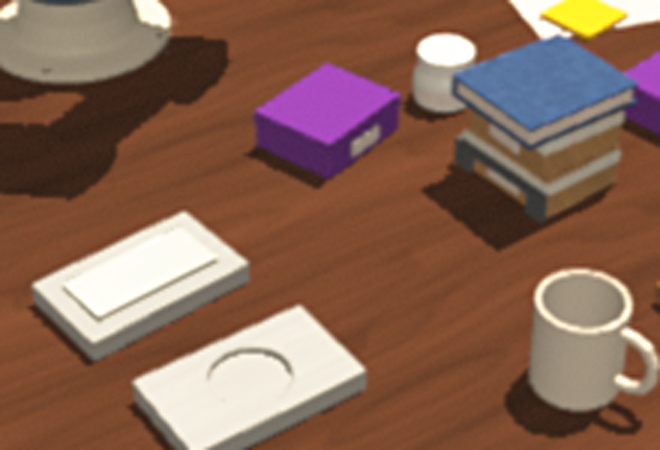

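The blank lies evenly in the oblong cavity at (140,270) in the crop, and the press met a hard stop at 27 mm, which is its home height. The stack is upright at (545,130), and the mug, jar and round die are in place. I'm handing in.

```bash
python3 -c "
from workcell import arm
print(arm.hand_in())"
```

```text
the job is handed in; nothing more can be done
None
```

I drew the blank out with the stack still standing, laid it in the oblong die, pressed it fully home and handed the job in at about 21 s; the hand-in gave no verdict.

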